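# Turn the filter wheel to the triangle and set it

## Robot

A 6-joint arm with a two-finger parallel gripper is mounted at the origin on a cart in front of the work surface, level with it; the furniture and walls round the work are solid. World frame = base frame: x ahead of the robot, y to its left, z up, the work surface at z = 0. Lengths are in m, angles in rad, forces in N, time in s.
With the tool pointing down it reaches from about 0.4 to 0.825 m from the base axis. Payload 7 kg.
Tool frame: the origin (TCP) lies on the centre line of the jaws, within the pads' length; the fingertips stand arm.tip_reach ahead of it and the grasp point (between the pads) lies 5 mm behind it (arm.tip_reach is the distance from the TCP to the fingertips, in m); z points along the fingers, y is the line along which they close (so a half turn about z gives the same grasp; the last joint's range is limited). The gripper opens to 88 mm and grips with 3 to 60 N. Pads are 19 mm wide; open, the fingers measure 130 mm over their backs; the gripper's body (78 mm by 193 mm) begins 47 mm behind the grasp point.
Start: joints at [1.508, 0.359, 0.012, 0, -1.224, -0.288], TCP at [0.232, 0.634, 0.241] pointing down, gripper open.
Joint ranges: [-3.07, 3.07], [-1.43, 2.12], [-1.02, 1.25], [-3.03, 1.67], [-3.05, -0], [-3.03, 3.03]. Speed limits (rad/s): [2.39, 2.39, 3.01, 3.14, 3.14, 3.14].

## Interface

Orientations are given as [roll, pitch, yaw] about the fixed x, y, z axes, in that order (R = Rz(yaw) Ry(pitch) Rx(roll)).
In Python, from station import status, optics, order, arm gives the robot as it stands. The module is installed in compiled form; this text tells all that it offers.
- The arm moves only by the shell command python3 -m jog 'ROWS' [FORCE]. ROWS is JSON, a list of rows, each a list of 3 entries, a list of its own where there are three numbers: the gripper command: -1 is shut, 1 is fully open, values between are in proportion, then the shift along the tool's x, y, z in mm, then the turn about the tool's z in rad. A call has 1 to 20 rows; each row is the pose to reach, as a shift and turn from the pose commanded when the call began, along the tool's axes at that moment; what a row does not reach only later rows make up. A row lasts 1/8 s, in which the tool goes at most 62.5 mm and 10.7 degrees, less where a joint would pass 70% of its speed; a pose out of reach is approached as far as the arm can. A call with a gripper value outside its range is refused whole. The fingers move at their own pace and stop on an object; FORCE is the grip in N (left out, the last holds). Time passes only in rows, so rows that repeat a pose let the fingers close. It gives the time, the measured TCP pose, the force, the opening and the grip force at its end, in the units of the state.
- status.get_state(): the state, without advancing time (a new reading comes with each control period).
- optics.grab_frame(name): name is "side" or "top"; returns a dict with "color" (384x512x3 uint8, red, green, blue), "mtx" (3x3 intrinsics, pixels), "cam_to_world" (4x4, takes a point from camera to world coordinates). Camera axes: x right, y down, z forward; pixel columns grow to the right and rows downward; lengths in m; the calibration is good to about 2 mm. A picture is of the moment at which its call begins. There is no depth.
- order.job_done(): hands the job in; it is judged then, once.
The state is a dict: "t": time; "q": joint angles; "qd": joint speeds; "joint_efforts": joint torques, N m; "eef_pos": TCP position; "ee_rot": TCP orientation; "force": force on the tool from outside, world axes, zero at the start; "moment": the same for the moment, N m; "width": finger opening in m; "gripper_force": force on a finger pad.
Only numpy, scipy, OpenCV 4.12 (cv2) and the standard library are available. Lean on these libraries where they do the work, as an engineer would, in place of code of your own. Each camera call takes 0.05 s, during which the arm holds its last target. There are 200 camera calls.

## Task

Push the upright tab of the filter wheel round until it points at the middle of the triangle mark, then press the separate set button fully down and let it come up again. Only push and press with the fingers: do not grip the tab, and do not press the button before the wheel stands at the triangle. Leave the bottle, cartridge, tape and timer where they are.

Things in the scene. Friction and masses are not known exactly. Their poses are not given: they have to be found in the camera images.
- selector: White round filter-selector housing, 194 mm across and 40 mm high, fixed to the bench. Origin: centre of its underside, on the vertical axis of the wheel; z up. Its x axis is the direction in which the tab points when joint turret is 0 (roughly away from the robot, up to 0.6 rad either way). The four marks lie on its top, 78 mm from the axis, at +75, +25, -25 and -75 degrees from its x axis, in any order.
- turret (a joint): Turn of the aluminium filter wheel (116 mm across, its top 52 mm above the bench, a flat hub 4 mm higher at the axis, 28 mm across) about the vertical axis of the housing, rad, growing counter-clockwise seen from above; 0: tab along the housing's x axis. Stops at -1.75 and +1.75; starts between -0.14 and +0.14, between two marks. Stiff: it needs about 2.5 N at the tab and stays where it is left. There are no click stops.
- tab (a point): Centre of the upright tab (fin) on the wheel, 44 mm from the wheel's axis and 66 mm above the bench. The fin is 34 mm long radially (27 to 61 mm from the axis), 10 mm thick over its two black side pads, and stands 28 mm up from the wheel, its top 80 mm above the bench. Its outer end is the pointer. Nothing else stands above 56 mm over the housing.
- pad_left: Black pad on the tab's counter-clockwise side, 30 x 3 x 22 mm; origin at its centre. Push here to turn the wheel clockwise.
- pad_right: Black pad on the tab's clockwise side, 30 x 3 x 22 mm; origin at its centre. Push here to turn the wheel counter-clockwise.
- pointer (a point): Imagined point in line with the tab, 78 mm from the wheel's axis: it lies over the middle of a mark when the tab points at that mark.
- mark_triangle: THE TARGET: dark open triangle about 27 mm wide made of three bars, raised 4 mm above the housing's top (40 mm above the bench). Origin: its middle, on the housing's top. Its corners may point any way.
- mark_disc: Dark disc mark, 22 mm across, 4 mm high; origin: its middle, on the housing's top.
- mark_bar: Dark single straight bar mark, 26 x 7 mm, 4 mm high; origin: its middle, on the housing's top.
- mark_cross: Dark X-shaped mark, 26 mm across, 4 mm high; origin: its middle, on the housing's top.
- set_button (a joint): How far the set button is pressed, m: 0 up, 0.006 fully down. A spring brings it up again; fully down takes about 5 N.
- set_button_top (a point): Centre of the top of the set button, a black round cap 30 mm across that is pressed straight down, 22 mm above the bench when up, on a round white base (46 mm across, 12 mm high) fixed to the bench, in front of the laptop, to the left of the selector as the robot sees it.
- amber_bottle: Bystander: loose amber reagent bottle with black cap, near a tall black cabinet (not to be struck) that stands at the far left of the bench; 58 mm across, 111 mm high; origin: centre of its underside.
- cartridge: Bystander: loose white flow-cell cartridge lying flat, 26 x 76 x 8 mm; origin: centre of its underside.
- tape_roll: Bystander: loose roll of white tape lying flat, 60 mm across, 19 mm high; origin: centre of its underside.
- bench_timer: Bystander: loose white timer standing on its foot, 23 x 58 x 60 mm; origin: centre of its underside.
Not all that is in view belongs to the job. What is shaped like the part that bears set_button but red is not meant.

How it is judged:
By the outcome, as a careful person would: the job done as asked, in the order asked, and still so for the second after the job is handed in, with the robot touching nothing.
It also fails if it takes over 56 s, if anything falls off the work surface, if the arm or the gripper's body presses on something with over 40 N, if the wrist force passes 120 N, or if a joint passes its speed limit or range.

## Working session

There is one attempt and no reset: what is moved stays moved. The work goes in short steps, Python scripts to look and compute and a shell command to move; the robot and the scene stay as the last step left them, time stands still between calls to the robot, and variables do not carry over. Pictures are saved under pics/ and viewed, at most 10 in all, crops included, and the job is handed in when it is done.

```bash
mkdir -p pics; python3 - <<'E'
from station import status, optics, arm
import cv2,numpy as np
s=status.get_state(); print({k:np.round(s[k],3).tolist() for k in ('t','eef_pos','ee_rot','force','width')}, arm.tip_reach)
for n in('top','side'):
    f=optics.grab_frame(n); cv2.imwrite(f'pics/{n}0.png',cv2.resize(f['color'][:,:,::-1],(800,600),interpolation=cv2.INTER_CUBIC)); np.savez(f'pics/{n}0.npz',**f)
    print(n,np.round(f['mtx'],1).tolist(),np.round(f['cam_to_world'],3).tolist())
E
```

```text
{'t': 0.0, 'eef_pos': [0.232, 0.633, 0.24], 'ee_rot': [3.14, -0.0, -0.351], 'force': [-0.794, 0.236, -0.767], 'width': 0.088} 0.014
top [[361.5, 0.0, 261.5], [0.0, 361.5, 192.1], [0.0, 0.0, 1.0]] [[0.019, -0.991, 0.135, 0.335], [-0.999, -0.015, 0.029, -0.115], [-0.027, -0.135, -0.99, 1.117], [0.0, 0.0, 0.0, 1.0]]
side [[379.8, 0.0, 257.3], [0.0, 379.8, 190.3], [0.0, 0.0, 1.0]] [[0.999, -0.037, 0.027, 0.434], [-0.043, -0.549, 0.835, -1.2], [-0.016, -0.835, -0.55, 0.797], [0.0, 0.0, 0.0, 1.0]]
```

View pics/top0.png

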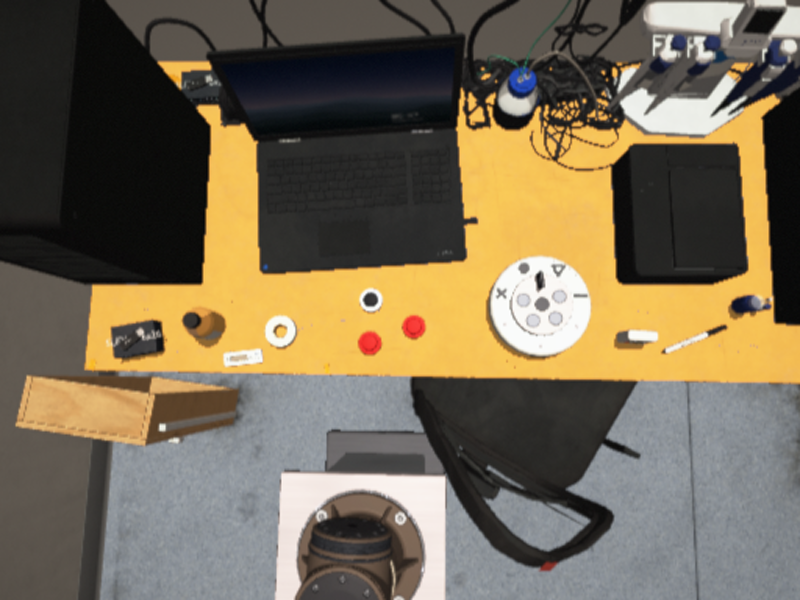

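View pics/side0.png

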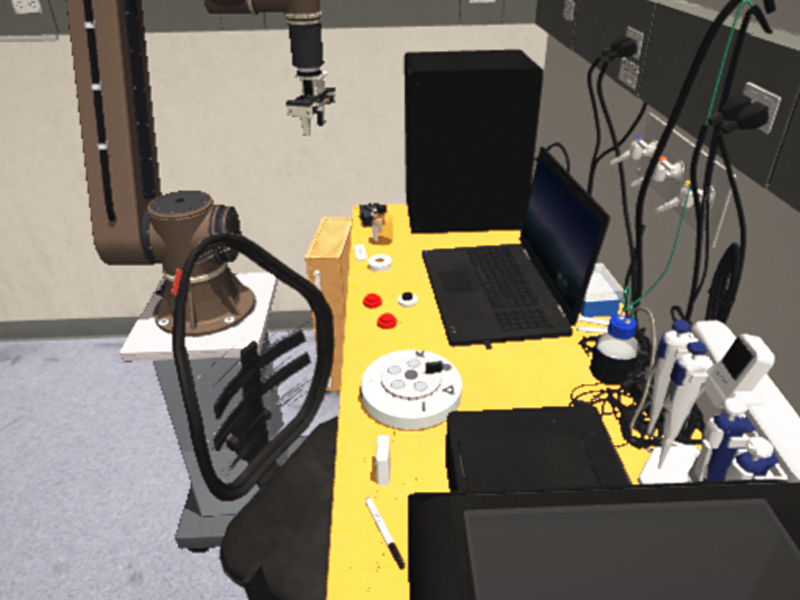

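The top view shows the selector centred near (541,305), with marks cross (501,293), disc (524,268), triangle (558,270) and bar (581,296). The tab at (541,280) sits between disc and triangle. The white-based black button is at (371,300), and the red ones at (370,343) and (413,326) are decoys. So I push clockwise, on the left pad.

```bash
cat >h.py <<'E'
import cv2,numpy as np
def ray(f,uv,z):
    d=np.linalg.solve(f['mtx'],[uv[0],uv[1],1.]);T=f['cam_to_world'];d=T[:3,:3]@d;o=T[:3,3]
    return (o+d*(z-o[2])/d[2])[:2]
def proj(f,p):
    T=f['cam_to_world'];c=f['mtx']@(T[:3,:3].T@(np.array(p)-T[:3,3]));return c[:2]/c[2]
def blobs(f,box,thr,amin=6,big=6):
    # dark blobs in crop (native pixels) at sub-pixel scale
    x0,y0,x1,y1=box;g=cv2.cvtColor(f['color'],cv2.COLOR_RGB2GRAY)[y0:y1,x0:x1]
    g=cv2.resize(g,None,fx=big,fy=big,interpolation=cv2.INTER_CUBIC)
    n,l,st,c=cv2.connectedComponentsWithStats((g<thr).astype(np.uint8))
    return [((c[i]+.5)/big-.5+[x0,y0],st[i,4]/big**2,l==i) for i in range(1,n) if st[i,4]>amin*big**2]
E
python3 - <<'E'
from h import *
f=dict(np.load('pics/top0.npz'))
print('tcp px*1.5625',proj(f,[.232,.633,.24])*1.5625)
hsv=cv2.cvtColor(f['color'],cv2.COLOR_RGB2HSV)
m=((hsv[...,1]<60)&(hsv[...,2]>140)).astype(np.uint8)
for box,z,n in(((308,158,384,234),.04,'sel'),((225,180,248,204),.012,'btn')):
    x0,y0,x1,y1=box;cs,_=cv2.findContours(m[y0:y1,x0:x1],cv2.RETR_EXTERNAL,cv2.CHAIN_APPROX_NONE)
    c=max(cs,key=cv2.contourArea);P=np.array([ray(f,p[0]+[x0,y0],z) for p in cv2.convexHull(c)])
    print(n,cv2.minEnclosingCircle(P.astype(np.float32)),cv2.fitEllipse(c))
for box,z in(((310,160,382,232),.044),((227,182,247,202),.022)):
  for c,a,_ in blobs(f,box,100): print(np.round(c*1.5625),round(a,1),np.round(ray(f,c,z),4),np.round(ray(f,c,.08),4))
x=f['color'][155:235,305:385,::-1]
cv2.imwrite('pics/c1.png',cv2.resize(x,(600,600),interpolation=cv2.INTER_CUBIC))
E
```

```text
tcp px*1.5625 [-59.40495854 435.5552711 ]
sel ((0.4770955443382263, -0.333904504776001), 0.09610079973936081) ((37.4115104675293, 37.44124984741211), (62.28622817993164, 63.91400146484375), 122.01599884033203)
btn ((0.48610132932662964, -0.006431261543184519), 0.02307974547147751) ((12.0, 11.692041397094727), (13.827166557312012, 14.010296821594238), 0.0)
[539. 280.] 35.9 [ 0.524  -0.3323] [ 0.5177 -0.325 ]
[493. 323.] 31.2 [ 0.4404 -0.2454] [ 0.4369 -0.241 ]
[536. 356.] 11.9 [ 0.3787 -0.3245] [ 0.3773 -0.3175]
[370. 299.] 54.2 [ 0.4858 -0.0068] [ 0.4778 -0.0126]
```

View pics/c1.png

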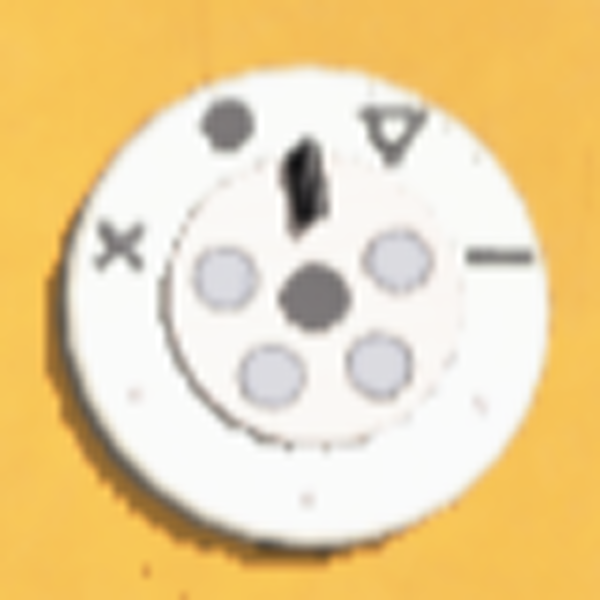

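The crop shows, at 7.5x, cross (119,246), disc (228,125), triangle (394,127 by its corners), bar (500,256), hub (315,297) and tab top end roughly at (305,140)-(300,235).

```bash
python3 - <<'E'
from h import *
f=dict(np.load('pics/top0.npz'))
nat=lambda u:np.array(u)/7.5-.5+[305,155]+.07
P={}
print([ (np.round((c-[305,155]+.5)*7.5),round(a,1)) for c,a,_ in blobs(f,(310,160,382,232),180,3)])
M=np.array([ray(f,nat(u),.044) for u in((119,246),(228,125),(394,127),(500,256))])
a=np.radians([75,25,-25,-75]);L=.078*np.c_[np.cos(a),np.sin(a)]
H=(L-L.mean(0)).T@(M-M.mean(0));psi=np.arctan2(H[0,1]-H[1,0],H[0,0]+H[1,1])
R=lambda t:np.array([[np.cos(t),-np.sin(t)],[np.sin(t),np.cos(t)]])
c=M.mean(0)-R(psi)@L.mean(0);print('psi',psi,'c',c,'res mm',np.round((M-c-L@R(psi).T)*1e3,1))
print('hub',ray(f,nat((315,297)),.056))
tr=psi-np.radians(25);print('target dir',tr,'goal',c+.044*np.array([np.cos(tr),np.sin(tr)]))
for u in((305,140),(300,235)):
  for z in(.08,.052):
    d=ray(f,nat(u),z)-c;print(u,z,np.round(d,4),np.hypot(*d),np.arctan2(d[1],d[0]))
E
```

```text
[(array([228., 125.]), np.float64(36.0)), (array([393., 131.]), np.float64(33.1)), (array([304., 187.]), np.float64(62.8)), (array([157., 452.]), np.float64(305.0)), (array([119., 246.]), np.float64(22.7)), (array([498., 257.]), np.float64(15.1)), (array([315., 298.]), np.float64(64.0)), (array([186., 355.]), np.float64(25.4)), (array([260., 436.]), np.float64(3.3))]
psi -0.012456007275536514 c [ 0.47759678 -0.3347974 ] res mm [[-0.1  0.3]
 [-0.4 -0.3]
 [ 0.5 -0.4]
 [ 0.   0.4]]
hub [ 0.47770494 -0.33429565]
target dir -0.4487883202741189 goal [ 0.51723961 -0.35388787]
(305, 140) 0.08 [0.0581 0.0085] 0.05867551880691943 0.14575609993875882
(305, 140) 0.052 [0.0635 0.0028] 0.0635200573104943 0.044282565518859444
(300, 235) 0.08 [0.0209 0.0109] 0.02353806146042484 0.48115345146730404
(300, 235) 0.052 [0.0253 0.0052] 0.02580508327664918 0.20477320439540866
```

```bash
python3 -m jog '[[0.364,[254,263,0],0.098],[0.364,[254,263,0],0.098],[0.364,[254,263,0],0.098],[0.364,[254,263,0],0.098],[0.364,[254,263,0],0.098],[0.364,[254,263,0],0.098],[0.364,[608,805,0],0.098],[0.364,[608,805,0],0.098],[0.364,[608,805,0],0.098],[0.364,[608,805,0],0.098],[0.364,[608,805,0],0.098],[0.364,[608,805,0],0.098],[0.364,[608,805,0],0.098],[0.364,[608,805,0],0.098],[0.364,[608,805,0],0.098],[0.364,[608,805,0],0.098],[0.364,[608,805,0],0.098],[0.364,[608,805,0],0.098],[0.364,[608,805,0],0.098],[0.364,[608,805,0],0.098]]' 20
```

```text
t: 2.6
eef_pos: [0.5264, -0.3298, 0.241]
ee_rot: [-3.141, -0.001, -0.447]
force: [-1.4, -0.8, -0.7]
width: 0.0599
gripper_force: 0.0
```

```bash
python3 -m jog '[[0.364,[0,0,60],0],[0.364,[0,0,120],0],[0.364,[0,0,120],0],[0.364,[0,0,120],0]]'
python3 - <<'E'
from h import *
from station import optics
T=optics.grab_frame('top');S=optics.grab_frame('side')
a=cv2.resize(T['color'][150:250,295:395,::-1],(400,400),interpolation=cv2.INTER_CUBIC)
b=cv2.resize(S['color'][190:290,215:315,::-1],(400,400),interpolation=cv2.INTER_CUBIC)
cv2.imwrite('pics/c2.png',np.hstack([a,b]))
E
```

```text
t: 3.1
eef_pos: [0.5278, -0.3312, 0.1231]
ee_rot: [3.141, -0.003, -0.447]
force: [0.3, -0.2, 1.0]
width: 0.0596
gripper_force: 0.0
```

View pics/c2.png

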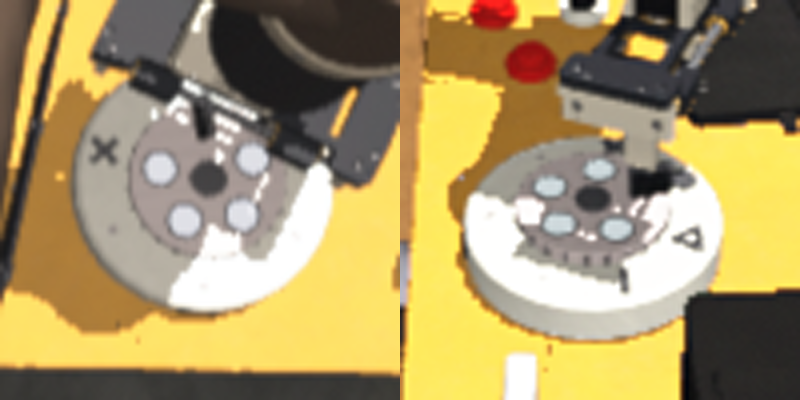

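The left panel shows the gripper over the tab at (205,120), and the right panel shows the near finger at (640,150) on the triangle side of the tab (650,183). There is room to descend.

```bash
python3 -m jog '[[0.364,[0,0,20],0],[0.364,[0,0,45],0],[0.364,[0,0,45],0]]'; python3 -m jog '[[0.364,[0,8,0],0],[0.364,[0,14,0],0],[0.364,[0,20,0],0],[0.364,[0,25,0],0],[0.364,[0,30,0],0],[0.364,[0,30,0],0]]'
```

```text
t: 3.58
eef_pos: [0.5262, -0.331, 0.0761]
ee_rot: [-3.142, 0.0, -0.449]
force: [0.9, 0.8, 0.8]
width: 0.0599
gripper_force: 0.0
t: 4.32
eef_pos: [0.514, -0.3585, 0.0762]
ee_rot: [-3.141, -0.002, -0.449]
force: [-0.5, 1.0, 0.9]
width: 0.0597
gripper_force: 0.3
```

```bash
python3 -m jog '[[0.364,[0,4,0],0],[0.364,[0,8,0],0],[0.364,[0,12,0],0],[0.364,[0,16,0],0],[0.364,[0,18,0],0],[0.364,[0,18,0],0]]'; python3 -m jog '[[0.364,[0,-10,0],0],[0.364,[0,-10,0],0],[0.364,[0,-10,-60],0],[0.364,[0,-10,-120],0],[0.364,[-20,-70,-130],0],[0.364,[-50,-130,-130],0],[0.364,[-80,-190,-130],0],[0.364,[-80,-190,-130],0]]'
python3 - <<'E'
from h import *
from station import optics
T=optics.grab_frame('top');np.savez('pics/top3.npz',**T)
cv2.imwrite('pics/c3.png',cv2.resize(T['color'][155:235,305:385,::-1],(600,600),interpolation=cv2.INTER_CUBIC))
E
```

```text
t: 5.08
eef_pos: [0.505, -0.3745, 0.0755]
ee_rot: [3.141, 0.001, -0.449]
force: [0.8, 0.8, 0.5]
width: 0.0597
gripper_force: 0.3
t: 6.08
eef_pos: [0.5155, -0.1653, 0.206]
ee_rot: [-3.141, -0.0, -0.445]
force: [1.1, -0.0, -0.5]
width: 0.0599
gripper_force: 0.0
```

View pics/c3.png

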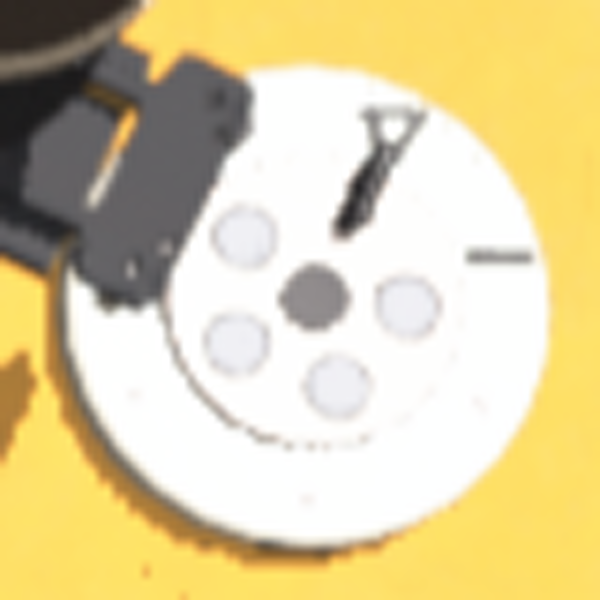

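The wheel turned: the tab now runs from (345,232) to (390,150), pointing close to the triangle at (394,127). The four windows at (245,238), (408,306), (236,344), (338,386) give the wheel's angle precisely.

```bash
python3 - <<'E'
from h import *
nat=lambda u:np.array(u)/7.5-.5+[305,155]+.07
for n,W,sgn in(('top0',((225,279),(272,376),(380,366),(398,260)),0),('top3',((245,238),(236,344),(338,386),(408,306)),0)):
    f=dict(np.load(f'pics/{n}.npz'))
    d=np.array([ray(f,nat(u),.052) for u in W])-ray(f,nat((315,297)),.056)
    a=np.arctan2(d[:,1],d[:,0]);e=(a-np.radians([72,144,216,288])+np.pi)%(2*np.pi)-np.pi
    print(n,np.round(e,3),e.mean(),np.hypot(*d.T)*1e3)
    for u in ([(305,140),(300,235)] if n=='top0' else [(390,150),(345,232)]):
        for z in (.08,.052):
            p=ray(f,nat(u),z)-[.4776,-.3346];print(np.arctan2(p[1],p[0]),np.hypot(*p))
E
```

```text
top0 [0.109 0.143 0.146 0.125] 0.13076086205667847 [35.11034509 35.04258262 36.90780309 37.0535829 ]
0.14243362076973776 0.058643984804208626
0.04117953907825789 0.06350840675763327
0.4737529008250597 0.023444489398880372
0.1972961928876189 0.025762508790086767
top3 [-0.417 -0.392 -0.364 -0.381] -0.38845728371912247 [35.41558045 35.5321045  35.76026209 37.21829373]
-0.4180369980540171 0.0597162546930152
-0.4754673372956504 0.06735569758411139
-0.28477576588170256 0.02321828502739227
-0.4416500782373039 0.029558039237373556
```

```bash
cat >w.py <<'E'
from h import *
def wheel(f):
    x0,y0=305,155;c=cv2.resize(f['color'][y0:235,x0:385],None,fx=8,fy=8,interpolation=cv2.INTER_CUBIC).astype(int)
    m=((c[...,2]-c[...,0]>3)&(c[...,0]>150)).astype(np.uint8);m=cv2.morphologyEx(m,cv2.MORPH_OPEN,np.ones((9,9)))
    n,l,st,ce=cv2.connectedComponentsWithStats(m)
    P=np.array([ray(f,(ce[i]+.5)/8-.5+[x0,y0],.052) for i in range(1,n) if 1500<st[i,4]<8000])
    d=P-[.4776,-.3346];r=np.hypot(*d.T);P=P[(r>.028)&(r<.044)];d=P-[.4776,-.3346]
    a=np.arctan2(d[:,1],d[:,0])
    k=[max(((a+s+np.pi)%(2*np.pi)-np.pi)) for s in[0]]
    best=None
    for t in np.arange(-.7,.7,.1):   # label windows by nearest slot, then Procrustes
        j=np.round((a-t)/np.radians(72));
        if len(set(j%5))!=4 or 0 in j%5: continue
        b=j*np.radians(72);L=.036*np.c_[np.cos(b),np.sin(b)]
        H=(L-L.mean(0)).T@(P-P.mean(0));th=np.arctan2(H[0,1]-H[1,0],H[0,0]+H[1,1])
        R=np.array([[np.cos(th),-np.sin(th)],[np.sin(th),np.cos(th)]]);ctr=P.mean(0)-R@L.mean(0)
        if best is None or abs(th-t)<abs(best[0]-best[3]): best=(th,ctr,np.round((P-ctr-L@R.T)*1e3,1),t)
    return len(P),best
E
python3 - <<'E'
from w import *
for n in('top0','top3'): print(n,wheel(dict(np.load(f'pics/{n}.npz'))))
f=dict(np.load('pics/top3.npz'))
for c,a,_ in blobs(f,(345,165,365,190),110,3,8): print(c,a)
E
```

```text
top0 (4, (np.float64(0.12340911034728798), array([ 0.47803612, -0.33526516]), array([[ 0.1, -0.1],
       [-0.1, -0.1],
       [ 0. ,  0.1],
       [ 0. ,  0.1]]), np.float64(0.09999999999999987)))
top3 (4, (np.float64(-0.4008280793523955), array([ 0.47825271, -0.33481588]), array([[-0.2, -0.1],
       [ 0.4, -0.4],
       [-0. ,  0. ],
       [-0.2,  0.5]]), np.float64(-0.4)))
[352.63073838 180.35439712] 28.25
```

```bash
python3 -m jog '[[0.364,[30,60,0],0],[0.364,[60,120,0],0],[0.364,[80,180,0],0],[0.364,[80,180,10],0],[0.364,[80,180,70],0],[0.364,[80,180,130],0],[0.364,[80,180,130],0],[0.364,[80,186,130],0],[0.364,[80,190,130],0],[0.364,[80,192.4,130],0],[0.364,[80,192.4,130],0],[0.364,[80,192.4,130],0],[0.364,[80,180,130],0],[0.364,[80,180,130],0],[0.364,[80,180,70],0],[0.364,[80,180,0],0],[0.364,[60,120,0],0],[0.364,[30,60,0],0],[0.364,[0,0,0],0],[0.364,[0,0,0],0]]'
python3 - <<'E'
from w import *
from station import optics
T=optics.grab_frame('top');np.savez('pics/top4.npz',**T);print(wheel(T))
cv2.imwrite('pics/c4.png',cv2.resize(T['color'][155:235,305:385,::-1],(600,600),interpolation=cv2.INTER_CUBIC))
E
```

```text
t: 8.62
eef_pos: [0.5157, -0.1652, 0.206]
ee_rot: [-3.141, -0.0, -0.445]
force: [-0.7, -1.0, 0.3]
width: 0.0599
gripper_force: 0.0
(4, (np.float64(-0.4407110126069982), array([ 0.478007  , -0.33524994]), array([[-0.6, -0.1],
       [ 0.1, -0.3],
       [ 0.1, -0.2],
       [ 0.4,  0.6]]), np.float64(-0.4)))
```

View pics/c4.png

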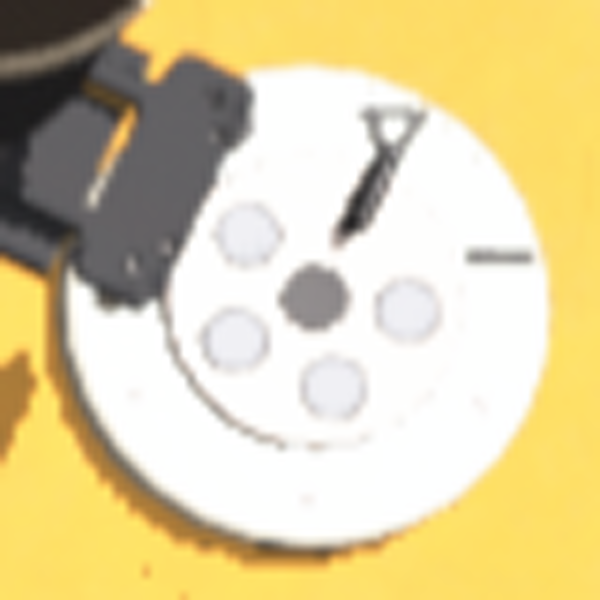

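The tab now points at the middle of the triangle: the wheel reads -0.441 against a target of -0.449. Next is the button.

```bash
python3 -m jog '[[-1,[-40,-50,0],0],[-1,[-70,-95,0],0],[-1,[-95,-130,0],0],[-1,[-95,-130,0],0],[-1,[-95,-130,60],0],[-1,[-95,-130,120],0],[-1,[-95,-130,155],0],[-1,[-95,-130,155],0],[-1,[-95,-130,155],0]]'
python3 - <<'E'
from h import *
from station import optics
S=optics.grab_frame('side');T=optics.grab_frame('top')
u=proj(S,[.486,-.0066,.022]).astype(int);print(u)
a=cv2.resize(S['color'][u[1]-30:u[1]+20,u[0]-25:u[0]+25,::-1],(400,400),interpolation=cv2.INTER_CUBIC)
b=cv2.resize(T['color'][165:215,212:262,::-1],(400,400),interpolation=cv2.INTER_CUBIC)
cv2.imwrite('pics/c5.png',np.hstack([a,b]))
E
```

```text
t: 9.8
eef_pos: [0.4878, -0.0106, 0.0516]
ee_rot: [-3.141, -0.001, -0.449]
force: [0.1, -0.1, -0.2]
width: 0.0004
gripper_force: 0.0
[260 187]
```

View pics/c5.png

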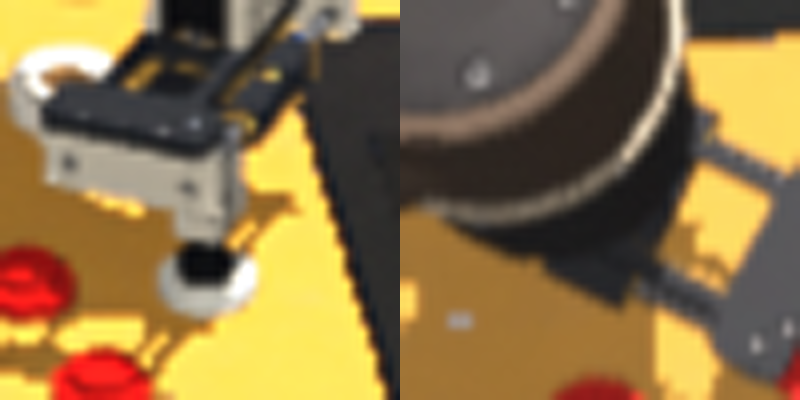

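The fingertips at (207,232) sit right over the black cap at (205,265). Pressing in steps now.

```bash
python3 -m jog '[[-1,[-3,-3,0],0],[-1,[-3,-3,10],0],[-1,[-3,-3,16],0],[-1,[-3,-3,19],0],[-1,[-3,-3,21],0],[-1,[-3,-3,21],0]]'; python3 -m jog '[[-1,[0,0,1.5],0],[-1,[0,0,1.5],0],[-1,[0,0,1.5],0]]'
```

```text
t: 10.65
eef_pos: [0.4853, -0.0059, 0.0302]
ee_rot: [3.142, -0.0, -0.448]
force: [-4.2, 2.4, 13.2]
width: 0.0006
gripper_force: 6.2
t: 11.02
eef_pos: [0.4854, -0.0059, 0.0298]
ee_rot: [-3.141, -0.001, -0.448]
force: [-8.9, 4.1, 28.7]
width: 0.0002
gripper_force: 14.4
```

The button is on its stop: the force jumps to 29 N with the tips at 16 mm. Lifting clear.

```bash
python3 -m jog '[[-1,[0,0,-6],0],[-1,[0,0,-15],0],[-1,[0,0,-60],0],[-1,[0,0,-120],0],[-1,[-60,-60,-160],0],[-1,[-80,-100,-160],0],[-1,[-80,-150,-160],0],[-1,[-80,-150,-160],0],[-1,[-80,-150,-160],0]]'
python3 - <<'E'
from w import *
from station import optics
T=optics.grab_frame('top');S=optics.grab_frame('side');print(wheel(T)[1][0])
a=cv2.resize(T['color'][140:260,:,::-1],(800,188))
b=cv2.resize(S['color'][130:330,150:350,::-1],(400,400),interpolation=cv2.INTER_CUBIC)
c=cv2.resize(T['color'][155:235,305:385,::-1],(400,400),interpolation=cv2.INTER_CUBIC)
cv2.imwrite('pics/c6.png',np.vstack([a,np.hstack([b,c])]))
E
```

```text
t: 12.15
eef_pos: [0.4777, 0.1636, 0.1876]
ee_rot: [3.14, 0.001, -0.448]
force: [-0.0, 0.5, -0.5]
width: 0.0001
gripper_force: 0.0
-0.44048800594488713
```

View pics/c6.png

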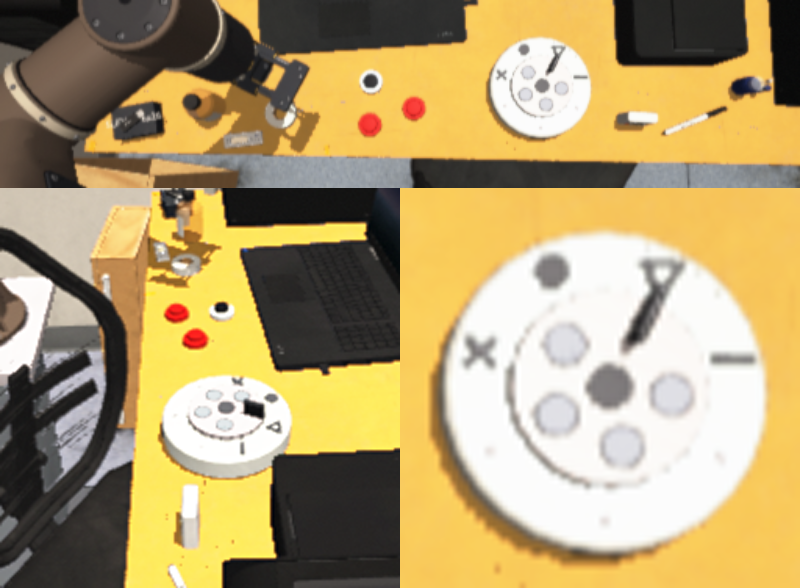

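The tab (645,315) points at the triangle (660,270), the button (371,80) is up again, and nothing else has moved. The arm is clear of everything.

```bash
python3 -c "
from station import order
print(order.job_done())"
```

```text
the job is handed in; nothing more can be done
None
```

The tab points at the triangle to within about 0.01 rad, the set button was then pressed fully down and came up again, and the job was handed in at about 12 s of robot time with the arm touching nothing.

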